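# Tip a core piece up out of its cradle and lay it in the marked sample bay

### The arm

A 6-joint arm with a two-finger parallel gripper is mounted at the origin on the work surface. World frame = base frame: x ahead of the robot, y to its left, z up, the work surface at z = 0. Lengths are in m, angles in rad, forces in N, time in s.
With the tool pointing down it reaches from about 0.35 to 0.85 m from the base axis. Payload 8.1 kg.
Tool frame: the origin (TCP) lies midway between the tips of the shut fingers; the grasp point (between the pads) lies 19 mm behind it; z points along the fingers, y is the direction in which the jaws open and shut (so a half turn about z gives the same grasp; the last joint's range is limited). The gripper opens to 93 mm and grips with 3 to 60 N. Pads are 15 mm wide; open, the fingers measure 128 mm over their backs; the gripper's body (75 mm by 188 mm) begins 65 mm behind the grasp point.
Start: joints at [1.131, 0.13, 1.488, -0, 1.523, -0.085], TCP at [0.208, 0.563, 0.219] pointing down, gripper open.
Joint ranges: [-2.96, 2.96], [-0.89, 2.26], [0.02, 2.5], [-1.34, 4.48], [0, 2.73], [-2.66, 2.66]. Speed limits (rad/s): [2.39, 2.39, 2.79, 3.14, 3.14, 3.14].

### API

Orientations are given as a rotation vector (axis times angle).
In Python, from plant import robot gives the robot as it stands. The module is installed in compiled form; this text tells all that it offers.
- The arm moves only by the shell command python3 -m pendant 'ROWS' [FORCE]. ROWS is JSON, a list of rows, each an object with "translation": the shift along the tool's x, y, z in mm, a list of three; "twist": the turn, a rotation vector about the tool's x, y, z in rad, a list of three; "grip": the opening, from -1 (shut) to 1 (fully open). A call has exactly 10 rows; each row shifts and turns the pose as measured when the row begins, along the tool's axes as they then stand; what a row does not reach is not made up. A row lasts 1/10 s, in which the tool goes at most 50 mm and 8.59 degrees, less where a joint would pass 70% of its speed; a pose out of reach is approached as far as the arm can. A call is refused whole if a number of a shift passes 50 or a number of a turn 0.15, either way. A call with a gripper value outside its range is refused whole. The fingers move at their own pace and stop on an object; FORCE is the grip in N (left out, the last holds). Time passes only in rows, so rows that do not move let the fingers close, or fill a call up. It gives the time, the measured TCP pose, the force and the opening at its end, in the units of the state.
- robot.read_state(): the state, without advancing time (a new reading comes with each control period).
- robot.read_camera(name): name is "side" or "top"; returns (picture, depth): 400x640x3 uint8, red, green, blue; 400x640 float32, m along the optical axis (not along the pixel's ray), 0 where there is no reading.
- robot.camera_info(name): a dict with "vertical_fov" (degrees; the focal length in pixels is half the picture's height over the tangent of half this angle, whatever the lens; pixels are square), "cx", "cy" (the principal point, pixels), "cam_to_world" (4x4, takes a point from camera to world coordinates). Camera axes: x right, y up, looking along -z (the intrinsics and any distortion apply to the point x, -y, -z); pixel columns grow to the right and rows downward; lengths in m; the calibration is good to about 2 mm. A picture is of the moment at which its call begins. camera_info takes no time and is no camera call.
- robot.close_job(): hands the job in, once; it reports no verdict.
The state is a dict: "t": time; "q": joint angles; "dq": joint speeds; "joint_torque": joint torques, N m; "tool_pos": TCP position; "orientation": TCP orientation; "force": force on the tool from outside, world axes, zero at the start; "wrist_torque": the same for the moment, N m; "opening": finger opening in m.
Only numpy, scipy, OpenCV 4.12 (cv2) and the standard library are available. Lean on these libraries where they do the work, as an engineer would, in place of code of your own. Each camera call takes 0.05 s, during which the arm holds its last target. There are 200 camera calls.

### The job

Press the orange tab of the core cradle all the way down, so that the lifter tips the stone core piece up out of its channel. Then take the stone and lay it, banded face up, flat in the bay of the black tray that has the red marker at its head, without dropping it. Let go of it there and leave the other things on the bench alone.

Things in the scene. Friction and masses are not known exactly. Their poses are not given: they have to be found in the camera images.
- cradle: Aluminium core cradle, 270 x 66 mm, fixed. Origin: centre of its underside; z up, x along its length, +x away from the orange tab. From x = -8 to +130 mm it is a channel 50 mm wide inside, side walls 8 mm thick and 80 mm high, end wall at x = +127 mm. The seesaw lifter runs along its middle; the stone lies on it in the channel, nearly flush with the walls: no finger hold until tipped up.
- lifter (a joint): Seesaw plank in the cradle, on a pin along the cradle's y (pivot). 0 rad: level, upper face 48 mm above the table. Pressing the tab (6 to 12 N) raises the other end, with the stone, to the stop at 0.32 rad; plank and stone then slope by that angle, high end away from the tab. It is stiff and stays where left. A 9 mm ridge 17 mm beyond the pin keeps the stone from sliding down.
- lifter_tab (a point): Centre of the upper face of the lifter's ribbed orange press tab, 34 mm long (along the cradle) and 60 mm wide, 94 mm from the pin, outside the channel. Turns with the lifter. 48 mm above the table at the start, about 18 mm when fully down.
- pivot (a point): Centre of the lifter's brass pivot pin, in the cradle's frame at x = -20, y = 0, z = 42 mm. Axes as the cradle's. The plank's upper face is 6 mm above it, measured square to the plank.
- stone: Sawn grey-green stone core piece, a block 100 mm long (x), 44 mm wide (y), 34 mm high (z), 0.25 to 0.4 kg, its paler banded face up. Origin: centre of its underside, z up through the banded face. At the start it lies on the lifter along the cradle, its centre 71 to 79 mm from the pin, on the side away from the tab.
- tray: Black sample tray, 172 x 152 mm, fixed. Origin: centre of its underside, z up. Two white-floored bays side by side, long way along x, each 130 x 60 mm inside, centred at x = -15, y = +40 and -40 mm; floor 4 mm above the table. Rims and the 20 mm wide divider are 10 mm above the table, as is the 36 mm wide ledge at the +x end, with a marker disc at the head of each bay.
- red_marker: Red marker disc, 30 mm across, 5 mm thick, fixed on the tray's ledge at the head of one bay. Origin: centre of its underside, 10 mm above the table. Axes as the tray's: the middle of its bay lies 83 mm from it towards -x.
- blue_marker: Blue marker disc, the same, at the head of the other bay.
- crayon: Bystander, to be left alone: a yellow wax crayon, 16 mm thick, 120 mm long. Origin: centre of its underside or of its length.
- wash_bottle: Bystander, to be left alone: a white bottle with a blue cap, 64 mm across, 170 mm tall. Origin: centre of its underside or of its length.
- hammer: Bystander, to be left alone: a hammer, 280 mm long. Origin: centre of its underside or of its length.
- brush: Bystander, to be left alone: a brush, 180 mm long. Origin: centre of its underside or of its length.
- offcut: Bystander, to be left alone: a dark stone block, 130 x 46 x 24 mm. Origin: centre of its underside or of its length.
- rule: Bystander, to be left alone: a flat aluminium rule, 300 x 30 x 4 mm. Origin: centre of its underside or of its length.
- jar: Bystander, to be left alone: a glass jar with a red lid, 60 mm across, 80 mm tall. Origin: centre of its underside or of its length.
Not all that is in view belongs to the job. What is shaped like the stone but purple or yellow is not meant.

How it is judged:
By the outcome, as a careful person would: the job done as asked, in the order asked, and still so for the second after the job is handed in, with the robot touching nothing.
It also fails if it takes over 54 s, if anything falls off the work surface, if the arm or the gripper's body presses on something with over 40 N, if the wrist force passes 120 N, or if a joint passes its speed limit or range.

## Working session

There is one attempt and no reset: what is moved stays moved. The work goes in short steps, Python scripts to look and compute and a shell command to move; the robot and the scene stay as the last step left them, time stands still between calls to the robot, and variables do not carry over. Pictures are saved under pics/ and viewed, about 8 in all and at most 12, crops included, and the job is handed in when it is done.

```bash
mkdir -p pics; cat > h.py <<'E'
import numpy as np, cv2
from plant import robot
from scipy.spatial.transform import Rotation as R
def snap(n,tag):
    p,d=robot.read_camera(n); cv2.imwrite(f'pics/{tag}.png',p[:,:,::-1]); np.save(f'pics/{tag}.npy',d); return p,d
def world(n,d,u,v,z=None):
    c=robot.camera_info(n); f=200/np.tan(np.radians(c['vertical_fov'])/2); T=np.array(c['cam_to_world'])
    r=np.array([(u-c['cx'])/f,-(v-c['cy'])/f,-1.])
    if z is None:
        k=d[int(v)-1:int(v)+2,int(u)-1:int(u)+2]; k=k[k>0]; s=np.median(k) if len(k) else np.nan
    else: s=(z-T[2,3])/(T[:3,:3]@r)[2]
    return T[:3,:3]@(r*s)+T[:3,3]
E
python3 - <<'E'
from h import *
for n in('top','side'):
    snap(n,n+'0'); c=robot.camera_info(n); print({k:(np.round(v,3).tolist()) if k!='x' and not isinstance(v,str) else v for k,v in c.items()})
s=robot.read_state();print(s['tool_pos'],s['orientation'],s['force'],s['opening'],s['t'])
E
```

```text
{'vertical_fov': 47.657, 'cx': 314.84, 'cy': 198.899, 'cam_to_world': [[0.01, 0.99, -0.14, 0.353], [-1.0, 0.008, -0.01, -0.027], [-0.009, 0.14, 0.99, 1.604], [0.0, 0.0, 0.0, 1.0]]}
{'vertical_fov': 56.257, 'cx': 321.418, 'cy': 198.5, 'cam_to_world': [[0.822, 0.376, -0.427, 0.135], [-0.569, 0.57, -0.593, -0.609], [0.021, 0.73, 0.683, 0.734], [0.0, 0.0, 0.0, 1.0]]}
[0.20819801 0.56218776 0.21773301] [-5.54281595e-01 -3.09190118e+00  2.40783499e-03] [ 0.30965251 -0.72161434 -0.45218783] 0.09305954058806516 0.1
```

View pics/top0.png

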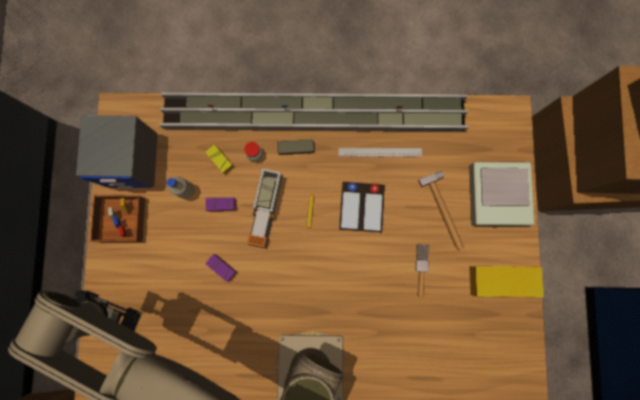

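View pics/side0.png

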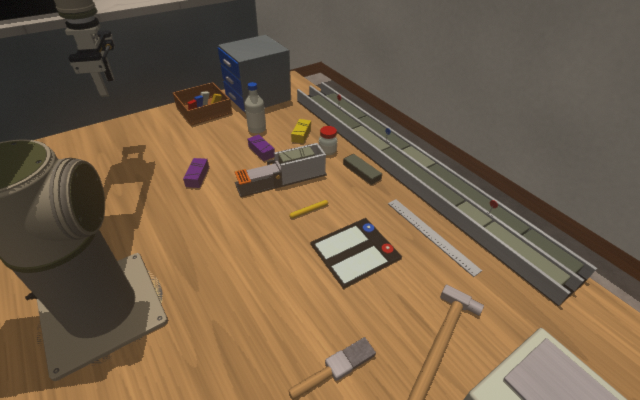

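The top view shows the cradle with its orange tab at (258,240) and the stone in the channel at (267,190). The tray is at (362,207), with the red marker at (375,188) and the blue at (352,187). Purple blocks at (220,204) and (221,267), the yellow one at (218,159) and the dark offcut at (296,147) are not meant. Only the grey-green block in the cradle fits. Enlarged crop to confirm:

```bash
python3 - <<'E'
from h import *
im=cv2.imread('pics/top0.png')[155:255,240:390]; cv2.imwrite('pics/c1.png',cv2.resize(im,None,fx=5.3,fy=5.3,interpolation=cv2.INTER_CUBIC))
E
```

```text
(no output)
```

View pics/c1.png

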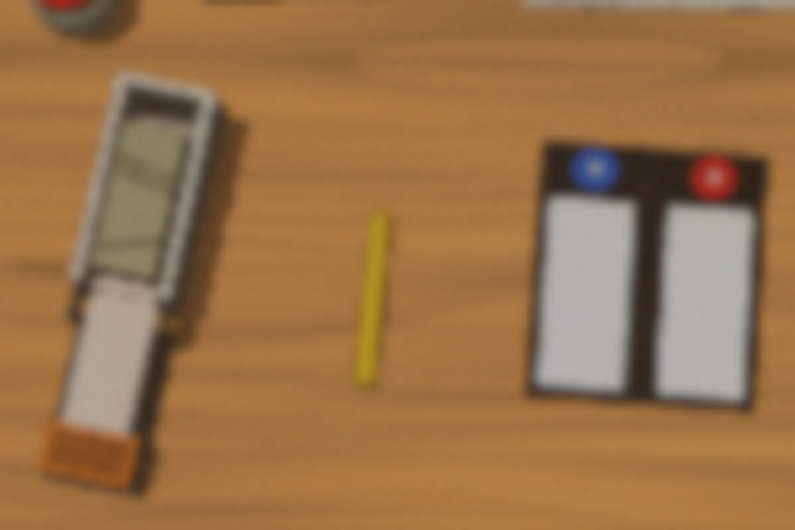

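```bash
python3 - <<'E'
from h import *
def W(x,y,z): return world('top',None,240+(x+.5)/5.3-.5,155+(y+.5)/5.3-.5,z)
d=np.load('pics/top0.npy')
g={'rim':(.08,[(120,73),(217,93),(163,300),(72,275)]),'tab':(.048,[(47,425),(140,437),(132,488),(42,470)]),'stone':(.082,[(132,115),(190,122),(157,278),(93,265)]),'tray':(.01,[(545,142),(767,158),(750,410),(528,395)]),'bayR':(.004,[(667,203),(757,207),(747,402),(655,396)]),'mk':(.015,[(596,168),(714,177)])}
for k,(z,P) in g.items():
    w=np.array([W(*p,z) for p in P]); print(k,w.round(4)[:,:2].tolist(),'mean',w.mean(0).round(4))
    u=[(240+x/5.3,155+y/5.3) for x,y in P]; m=np.mean(u,0); print('  depthpt',world('top',d,*m).round(4))
# point cloud checks
s=np.load('pics/side0.npy')
for n,D in(('top',d),('side',s)):
    c=robot.camera_info(n);f=200/np.tan(np.radians(c['vertical_fov'])/2);T=np.array(c['cam_to_world'])
    v,u=np.mgrid[:400,:640];P=np.stack([(u-c['cx'])/f*D,-(v-c['cy'])/f*D,-D],-1)@T[:3,:3].T+T[:3,3]
    np.save(f'pics/{n}P.npy',P)
    pic=cv2.imread(f'pics/{n}0.png')[:,:,::-1].astype(int)
    r,gg,b=pic[...,0],pic[...,1],pic[...,2]
    ok=(D>0)&(P[...,0]>.3)&(P[...,0]<.75)&(abs(P[...,1])<.4)
    for nm,m in(('red',(r>130)&(gg<60)&(b<60)),('blue',(b>110)&(r<80)),('orange',(r>150)&(gg>60)&(gg<110)&(b<60))):
        q=P[ok&m]; 
        if nm!='orange': q=q[(q[:,2]<.04)]
        else: q=q[q[:,2]>.03]
        print(n,nm,len(q),np.median(q,0).round(4) if len(q) else '')
E
```

```text
rim [[0.6737, 0.1712], [0.6609, 0.108], [0.5258, 0.1398], [0.5415, 0.1986]] mean [0.6005 0.1544 0.08  ]
  depthpt [0.5986 0.153  0.0805]
tab [[0.4473, 0.2167], [0.4401, 0.1562], [0.4071, 0.1605], [0.4182, 0.2191]] mean [0.4282 0.1881 0.048 ]
  depthpt [0.4266 0.1863 0.0505]
stone [[0.6456, 0.1625], [0.6413, 0.1249], [0.5397, 0.1438], [0.5478, 0.185]] mean [0.5936 0.154  0.082 ]
  depthpt [0.5924 0.153  0.0793]
tray [[0.6431, -0.1078], [0.6334, -0.2571], [0.4637, -0.2439], [0.4723, -0.0967]] mean [ 0.5531 -0.1764  0.01  ]
  depthpt [ 0.551  -0.1778  0.0103]
bayR [[0.6031, -0.1903], [0.6009, -0.2509], [0.4694, -0.2427], [0.4729, -0.1816]] mean [ 0.5366 -0.2164  0.004 ]
  depthpt [ 0.5349 -0.218   0.0025]
mk [[0.6248, -0.1418], [0.6193, -0.2208]] mean [ 0.622  -0.1813  0.015 ]
  depthpt [ 0.6215 -0.1833  0.0093]
top red 26 [ 0.6193 -0.2189  0.015 ]
top blue 33 [ 0.623  -0.1417  0.0136]
top orange 30 [0.4432 0.2174 0.049 ]
side red 58 [ 0.6173 -0.2238  0.0154]
side blue 57 [ 0.6234 -0.1433  0.015 ]
side orange 96 [0.4277 0.1868 0.0488]
```

The crop confirms it: the grey-green banded stone lies in the cradle's channel, crop (140,195), and the red-marked bay is the right-hand one, centre (705,300). The cradle's yaw is about -0.205 and the tray's about -0.07.

```bash
cat >> h.py <<'E'
YC=-.205; TAB=np.array([.428,.187]); U=np.array([np.cos(YC),np.sin(YC)]); PIN=TAB+.094*U; YT=-.07; BAY=np.array([.536,-.216])
def ori(yaw,tilt=0): # tool x along -x of thing, y along +y
    return R.from_euler('z',yaw)*R.from_euler('y',-tilt)*R.from_matrix(np.diag([-1.,1,-1]))
def go(p,Rt):
    s=robot.read_state(); Rc=R.from_rotvec(s['orientation']); p=np.array(p)
    print('t',round(s['t'],2),'pos',np.round(s['tool_pos'],4),'F',np.round(s['force'],1),'open',round(s['opening'],4))
    print('to go: mm (at current axes)',(Rc.inv().apply(p-s['tool_pos'])*1000).round(1),'twist',(Rc.inv()*Rt).as_rotvec().round(3))
E
python3 -c "
from h import *
print(PIN); go([*(TAB),.12],ori(YC))"
```

```text
[0.52003173 0.16786469]
t 0.1 pos [0.2082 0.5622 0.2177] F [ 0.3 -0.7 -0.5] open 0.0931
to go: mm (at current axes) [-336.5 -275.3   98.1] twist [-0.002 -0.    -0.15 ]
```

```bash
python3 -m pendant '[{"translation":[-37,-30,0],"twist":[0,0,0],"grip":-1},{"translation":[-37,-30,0],"twist":[0,0,0],"grip":-1},{"translation":[-37,-30,0],"twist":[0,0,0],"grip":-1},{"translation":[-37,-30,0],"twist":[0,0,0],"grip":-1},{"translation":[-37,-30,5],"twist":[0,0,0],"grip":-1},{"translation":[-37,-30,5],"twist":[0,0,0],"grip":-1},{"translation":[-37,-30,10],"twist":[0,0,0],"grip":-1},{"translation":[-37,-30,10],"twist":[0,0,0],"grip":-1},{"translation":[-30,-25,10],"twist":[0,0,0],"grip":-1},{"translation":[0,0,20],"twist":[0,0,-0.15],"grip":-1}]' 20
python3 -c "
from h import *
go([*(TAB),.06],ori(YC))"
```

```text
t: 1.1
tool_pos: [0.4275, 0.1876, 0.1544]
orientation: [0.311, 3.125, -0.007]
force: [0.2, 0.6, 0.9]
opening: 0.0176
t 1.1 pos [0.4275 0.1876 0.1544] F [0.2 0.6 0.9] open 0.0176
to go: mm (at current axes) [-0.5 -0.  94.4] twist [-0.005  0.002  0.006]
```

```bash
python3 -m pendant '[{"translation":[0,0,30],"twist":[0,0,0],"grip":-1},{"translation":[0,0,30],"twist":[0,0,0],"grip":-1},{"translation":[0,0,25],"twist":[0,0,0],"grip":-1},{"translation":[0,0,8],"twist":[0,0,0],"grip":-1},{"translation":[0,0,0],"twist":[0,0,0],"grip":-1},{"translation":[0,0,0],"twist":[0,0,0],"grip":-1},{"translation":[0,0,0],"twist":[0,0,0],"grip":-1},{"translation":[0,0,0],"twist":[0,0,0],"grip":-1},{"translation":[0,0,0],"twist":[0,0,0],"grip":-1},{"translation":[0,0,0],"twist":[0,0,0],"grip":-1}]'
python3 - <<'E'
from h import *
go([*(TAB),.02],ori(YC))
p,d=snap('side','s1'); cv2.imwrite('pics/s1c.png',cv2.resize(cv2.imread('pics/s1.png')[120:220,210:360],None,fx=5,fy=5,interpolation=cv2.INTER_CUBIC))
E
```

```text
t: 2.1
tool_pos: [0.4289, 0.1848, 0.0599]
orientation: [0.31, 3.124, -0.007]
force: [0.3, -1.1, 0.4]
opening: 0.0005
t 2.1 pos [0.4289 0.1848 0.0599] F [ 0.3 -1.1  0.4] open 0.0005
to go: mm (at current axes) [ 1.4  2.2 39.9] twist [-0.004  0.003  0.007]
```

View pics/s1c.png

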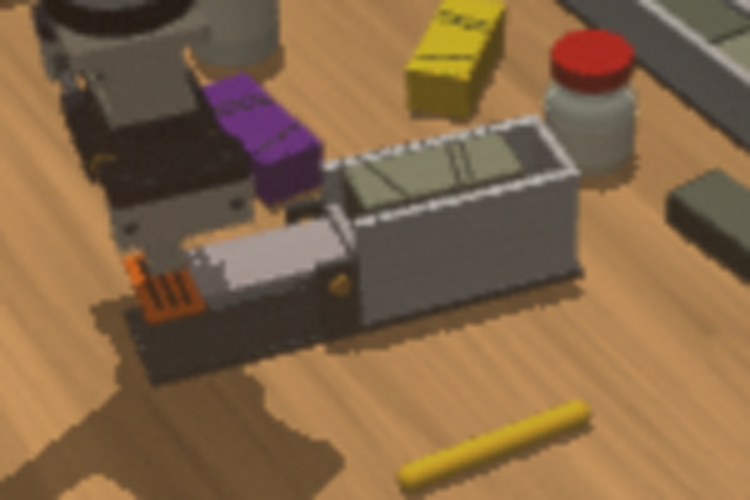

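The shut fingers stand right over the orange tab, crop (165,265). Pressing now.

```bash
python3 -m pendant '[{"translation":[0,0,8],"twist":[0,0,0],"grip":-1},{"translation":[0,0,6],"twist":[0,0,0],"grip":-1},{"translation":[0,0,5],"twist":[0,0,0],"grip":-1},{"translation":[0,0,5],"twist":[0,0,0],"grip":-1},{"translation":[0,0,5],"twist":[0,0,0],"grip":-1},{"translation":[0,0,4],"twist":[0,0,0],"grip":-1},{"translation":[0,0,4],"twist":[0,0,0],"grip":-1},{"translation":[0,0,2],"twist":[0,0,0],"grip":-1},{"translation":[0,0,0],"twist":[0,0,0],"grip":-1},{"translation":[0,0,0],"twist":[0,0,0],"grip":-1}]'
python3 -c "
from h import *
go([*(TAB),.02],ori(YC))"
```

```text
t: 3.15
tool_pos: [0.4322, 0.1847, 0.0219]
orientation: [0.309, 3.119, -0.006]
force: [-2.4, -0.5, 8.0]
opening: 0.0
t 3.15 pos [0.4322 0.1847 0.0219] F [-2.4 -0.5  8. ] open 0.0
to go: mm (at current axes) [4.6 1.5 1.9] twist [-0.003  0.008  0.007]
```

```bash
python3 -m pendant '[{"translation":[0,0,2],"twist":[0,0,0],"grip":-1},{"translation":[0,0,2],"twist":[0,0,0],"grip":-1},{"translation":[0,0,2],"twist":[0,0,0],"grip":-1},{"translation":[0,0,2],"twist":[0,0,0],"grip":-1},{"translation":[0,0,0],"twist":[0,0,0],"grip":-1},{"translation":[0,0,0],"twist":[0,0,0],"grip":-1},{"translation":[0,0,0],"twist":[0,0,0],"grip":-1},{"translation":[0,0,0],"twist":[0,0,0],"grip":-1},{"translation":[0,0,0],"twist":[0,0,0],"grip":-1},{"translation":[0,0,2],"twist":[0,0,0],"grip":-1}]'
python3 - <<'E'
from h import *
go([*(TAB),.02],ori(YC))
p,d=snap('side','s2'); cv2.imwrite('pics/s2c.png',cv2.resize(cv2.imread('pics/s2.png')[120:220,210:360],None,fx=5,fy=5,interpolation=cv2.INTER_CUBIC))
E
```

```text
t: 4.15
tool_pos: [0.4326, 0.1847, 0.0204]
orientation: [0.308, 3.123, -0.01]
force: [-15.2, -4.2, 37.7]
opening: 0.0006
t 4.15 pos [0.4326 0.1847 0.0204] F [-15.2  -4.2  37.7] open 0.0006
to go: mm (at current axes) [5.  1.3 0.4] twist [-0.006  0.004  0.008]
```

View pics/s2c.png

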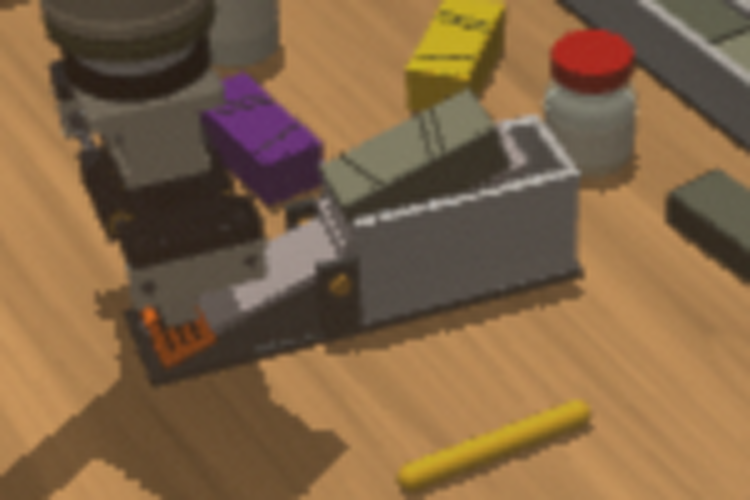

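The tab is down on its stop (38 N, tip z 20 mm), and the stone stands up out of the channel at crop (415,150). Retracting and opening.

```bash
python3 -m pendant '[{"translation":[0,0,-10],"twist":[0,0,0],"grip":-1},{"translation":[0,0,-25],"twist":[0,0,0],"grip":-1},{"translation":[0,0,-40],"twist":[0,0,0],"grip":-1},{"translation":[0,0,-40],"twist":[0,0,0],"grip":-1},{"translation":[0,0,-40],"twist":[0,0,0],"grip":0.7},{"translation":[0,0,0],"twist":[0,-0.1,0],"grip":0.7},{"translation":[0,0,0],"twist":[0,-0.12,0],"grip":0.7},{"translation":[0,0,0],"twist":[0,-0.1,0],"grip":0.7},{"translation":[0,0,0],"twist":[0,0,0],"grip":0.7},{"translation":[0,0,0],"twist":[0,0,0],"grip":0.7}]'
python3 - <<'E'
from h import *
o=ori(YC,.32); G=np.array([*(PIN+.0851*U),.087])
go(G-.06*o.apply([0,0,1]),o)
p,d=snap('top','t1'); cv2.imwrite('pics/t1c.png',cv2.resize(cv2.imread('pics/t1.png')[155:255,210:330],None,fx=6,fy=6,interpolation=cv2.INTER_CUBIC))
E
```

```text
t: 5.2
tool_pos: [0.4313, 0.1855, 0.1785]
orientation: [0.275, 2.801, -0.055]
force: [0.3, -0.6, -0.4]
opening: 0.0439
t 5.2 pos [0.4313 0.1855 0.1785] F [ 0.3 -0.6 -0.4] open 0.0439
to go: mm (at current axes) [-137.2   -0.2   83.2] twist [-0.004  0.009  0.01 ]
```

View pics/t1c.png

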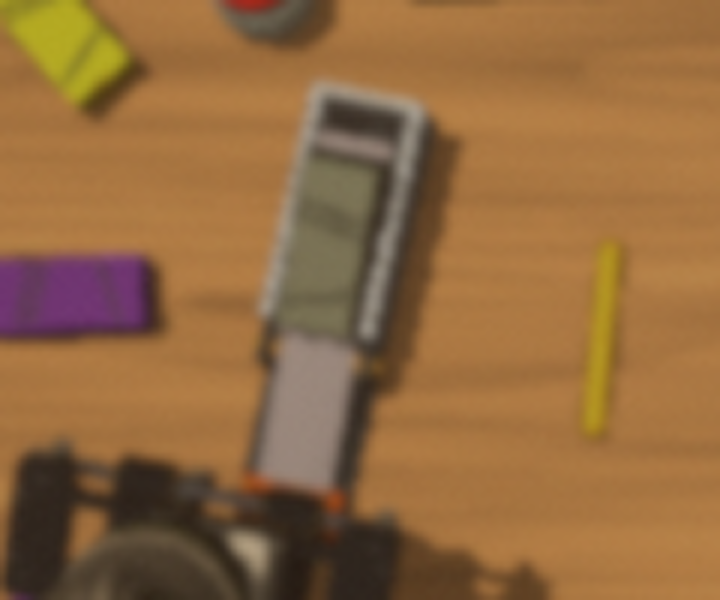

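The stone's top spans crop (314,152)-(380,165) at its high end and (275,330)-(350,338) at its low end. Checking this against the model.

```bash
python3 - <<'E'
from h import *
V=np.array([-U[1],U[0]]); d=np.load('pics/t1.npy')
for x,y,z in((314,152,.1193),(380,165,.1193),(275,330,.0879),(350,338,.0879)):
    w=world('top',None,210+(x+.5)/6-.5,155+(y+.5)/6-.5,z)[:2]-PIN; print((w@U).round(4),(w@V).round(4))
for x,y in((340,180),(330,240),(317,310)):
    w=world('top',d,210+x/6,155+y/6); print('depth',((w[:2]-PIN)@U).round(4),((w[:2]-PIN)@V).round(4),w[2].round(4))
print('expected hi',.125*.949-.04*.3146,'lo',.025*.949-.04*.3146)
E
```

```text
0.1042 0.0199
0.1048 -0.0176
0.0054 0.0233
0.0099 -0.019
depth 0.0915 0.0012 0.1149
depth 0.0594 0.0013 0.0987
depth 0.0203 0.001 0.0882
expected hi 0.106041 lo 0.011141
```

```bash
python3 -m pendant '[{"translation":[-34,0,0],"twist":[0,0,0],"grip":0.6},{"translation":[-34,0,0],"twist":[0,0,0],"grip":0.6},{"translation":[-34,0,0],"twist":[0,0,0],"grip":0.6},{"translation":[-34,0,0],"twist":[0,0.009,0.01],"grip":0.6},{"translation":[0,0,30],"twist":[0,0,0],"grip":0.6},{"translation":[0,0,30],"twist":[0,0,0],"grip":0.6},{"translation":[0,0,20],"twist":[0,0,0],"grip":0.6},{"translation":[0,0,0],"twist":[0,0,0],"grip":0.6},{"translation":[0,0,0],"twist":[0,0,0],"grip":0.6},{"translation":[0,0,0],"twist":[0,0,0],"grip":0.6}]'
python3 - <<'E'
from h import *
o=ori(YC,.32); V=np.array([-U[1],U[0]]); G=np.array([*(PIN+.0841*U+.001*V),.0865])
go(G,o)
E
```

```text
t: 6.25
tool_pos: [0.5949, 0.1483, 0.1416]
orientation: [0.307, 2.827, -0.051]
force: [0.2, -0.7, -0.3]
opening: 0.0746
t 6.25 pos [0.5949 0.1483 0.1416] F [ 0.2 -0.7 -0.3] open 0.0746
to go: mm (at current axes) [ 9.8  5.2 54.6] twist [-0.006 -0.021 -0.01 ]
```

```bash
python3 -m pendant '[{"translation":[10,5,0],"twist":[0,-0.02,-0.01],"grip":0.6},{"translation":[0,0,15],"twist":[0,0,0],"grip":0.6},{"translation":[0,0,10],"twist":[0,0,0],"grip":0.6},{"translation":[0,0,0],"twist":[0,0,0],"grip":0.6},{"translation":[0,0,0],"twist":[0,0,0],"grip":0.6},{"translation":[0,0,0],"twist":[0,0,0],"grip":0.6},{"translation":[0,0,0],"twist":[0,0,0],"grip":0.6},{"translation":[0,0,0],"twist":[0,0,0],"grip":0.6},{"translation":[0,0,0],"twist":[0,0,0],"grip":0.6},{"translation":[0,0,0],"twist":[0,0,0],"grip":0.6}]'
cat >> h.py <<'E'
V=np.array([-U[1],U[0]]); G=np.array([*(PIN+.0841*U+.001*V),.0865])
E
python3 -c "
from h import *
go(G,ori(YC,.32))"
```

```text
t: 7.25
tool_pos: [0.5987, 0.154, 0.1204]
orientation: [0.291, 2.802, -0.051]
force: [0.3, -0.5, 0.2]
opening: 0.0745
t 7.25 pos [0.5987 0.154  0.1204] F [ 0.3 -0.5  0.2] open 0.0745
to go: mm (at current axes) [ 6.9 -1.4 33.5] twist [-0.002  0.006 -0.002]
```

```bash
python3 -m pendant '[{"translation":[5,-1,0],"twist":[0,0,0],"grip":0.6},{"translation":[2,0,10],"twist":[0,0,0],"grip":0.6},{"translation":[1,0,10],"twist":[0,0,0],"grip":0.6},{"translation":[1,0,8],"twist":[0,0,0],"grip":0.6},{"translation":[0,0,0],"twist":[0,0,0],"grip":0.6},{"translation":[0,0,0],"twist":[0,0,0],"grip":0.6},{"translation":[0,0,0],"twist":[0,0,0],"grip":0.6},{"translation":[0,0,0],"twist":[0,0,0],"grip":0.6},{"translation":[0,0,0],"twist":[0,0,0],"grip":0.6},{"translation":[0,0,0],"twist":[0,0,0],"grip":0.6}]'
python3 -c "
from h import *
go(G,ori(YC,.32))"
```

```text
t: 8.25
tool_pos: [0.5986, 0.1527, 0.0877]
orientation: [0.291, 2.803, -0.051]
force: [-0.1, -0.1, 0.5]
opening: 0.0747
t 8.25 pos [0.5986 0.1527 0.0877] F [-0.1 -0.1  0.5] open 0.0747
to go: mm (at current axes) [-3.5 -0.1  2.5] twist [-0.003  0.005 -0.001]
```

```bash
python3 -m pendant '[{"translation":[-3,0,2],"twist":[0,0,0],"grip":0.6},{"translation":[0,0,0],"twist":[0,0,0],"grip":0.6},{"translation":[0,0,0],"twist":[0,0,0],"grip":-1},{"translation":[0,0,0],"twist":[0,0,0],"grip":-1},{"translation":[0,0,0],"twist":[0,0,0],"grip":-1},{"translation":[0,0,0],"twist":[0,0,0],"grip":-1},{"translation":[0,0,0],"twist":[0,0,0],"grip":-1},{"translation":[0,0,0],"twist":[0,0,0],"grip":-1},{"translation":[0,0,0],"twist":[0,0,0],"grip":-1},{"translation":[0,0,0],"twist":[0,0,0],"grip":-1}]' 50
python3 -c "
from h import *
go(G,ori(YC,.32))"
```

```text
t: 9.25
tool_pos: [0.6027, 0.1521, 0.0875]
orientation: [0.291, 2.802, -0.05]
force: [-0.4, 0.1, -0.4]
opening: 0.0436
t 9.25 pos [0.6027 0.1521 0.0875] F [-0.4  0.1 -0.4] open 0.0436
to go: mm (at current axes) [ 0.3 -0.4  0.9] twist [-0.002  0.006 -0.002]
```

```bash
python3 -m pendant '[{"translation":[-1,0,-5],"twist":[0,0,0],"grip":-1},{"translation":[-2,0,-10],"twist":[0,0,0],"grip":-1},{"translation":[-5,0,-15],"twist":[0,0,0],"grip":-1},{"translation":[-6,0,-18],"twist":[0,0,0],"grip":-1},{"translation":[-6,0,-18],"twist":[0,0,0],"grip":-1},{"translation":[-6,0,-18],"twist":[0,0,0],"grip":-1},{"translation":[-4,0,-12],"twist":[0,0,0],"grip":-1},{"translation":[0,0,0],"twist":[0,0,0],"grip":-1},{"translation":[0,0,0],"twist":[0,0,0],"grip":-1},{"translation":[0,0,0],"twist":[0,0,0],"grip":-1}]'
python3 - <<'E'
from h import *
o=ori(YT); go([*BAY,.15],o)
p,d=snap('side','s3'); cv2.imwrite('pics/s3c.png',cv2.resize(cv2.imread('pics/s3.png')[60:220,210:370],None,fx=3.7,fy=3.7,interpolation=cv2.INTER_CUBIC))
E
```

```text
t: 10.25
tool_pos: [0.5968, 0.1523, 0.1916]
orientation: [0.291, 2.808, -0.053]
force: [-0.7, 0.0, -3.4]
opening: 0.0436
t 10.25 pos [0.5968 0.1523 0.1916] F [-0.7  0.  -3.4] open 0.0436
to go: mm (at current axes) [  -1.9 -372.8   46.1] twist [-0.026  0.319 -0.135]
```

View pics/s3c.png

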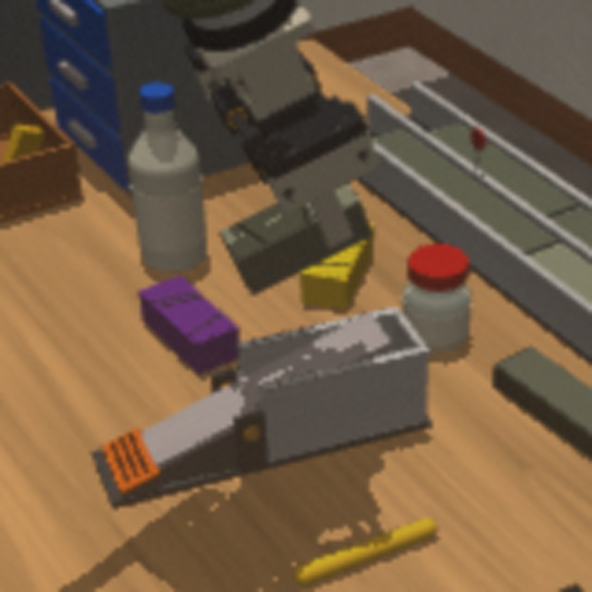

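The stone is held square in the fingers, s3c crop (295,240), still at the plank's slope, and the cradle is empty. Carrying it across to the bay and levelling on the way.

```bash
python3 -m pendant '[{"translation":[0,-20,0],"twist":[0,0.06,0],"grip":-1},{"translation":[0,-35,0],"twist":[0,0.07,0],"grip":-1},{"translation":[0,-42,0],"twist":[0,0.07,0],"grip":-1},{"translation":[0,-45,0],"twist":[0,0.07,0],"grip":-1},{"translation":[0,-45,0],"twist":[0,0.05,0],"grip":-1},{"translation":[0,-45,0],"twist":[0,0,0],"grip":-1},{"translation":[0,-45,0],"twist":[0,0,0],"grip":-1},{"translation":[0,-40,0],"twist":[0,0,-0.04],"grip":-1},{"translation":[0,-25,0],"twist":[0,0,-0.06],"grip":-1},{"translation":[0,-15,0],"twist":[0,0,-0.03],"grip":-1}]'
cat >> h.py <<'E'
D=np.array([*(BAY+.021*np.array([np.cos(YT),np.sin(YT)])),.08])
E
python3 -c "
from h import *
go(D,ori(YT))"
```

```text
t: 11.3
tool_pos: [0.5185, -0.2076, 0.18]
orientation: [-0.103, -3.111, -0.004]
force: [0.1, 0.5, -2.6]
opening: 0.043
t 11.3 pos [ 0.5185 -0.2076  0.18  ] F [ 0.1  0.5 -2.6] open 0.043
to go: mm (at current axes) [-41.9  -7.5  98.8] twist [ 0.002 -0.029  0.004]
```

```bash
python3 -m pendant '[{"translation":[-15,-4,0],"twist":[0,-0.03,0],"grip":-1},{"translation":[-15,-4,0],"twist":[0,0,0],"grip":-1},{"translation":[-12,0,10],"twist":[0,0,0],"grip":-1},{"translation":[0,0,20],"twist":[0,0,0],"grip":-1},{"translation":[0,0,25],"twist":[0,0,0],"grip":-1},{"translation":[0,0,25],"twist":[0,0,0],"grip":-1},{"translation":[0,0,15],"twist":[0,0,0],"grip":-1},{"translation":[0,0,0],"twist":[0,0,0],"grip":-1},{"translation":[0,0,0],"twist":[0,0,0],"grip":-1},{"translation":[0,0,0],"twist":[0,0,0],"grip":-1}]'
python3 - <<'E'
from h import *
go(D,ori(YT))
p,d=snap('side','s4'); cv2.imwrite('pics/s4c.png',cv2.resize(cv2.imread('pics/s4.png')[150:300,280:430],None,fx=4,fy=4,interpolation=cv2.INTER_CUBIC))
E
```

```text
t: 12.3
tool_pos: [0.5646, -0.2175, 0.0757]
orientation: [0.114, 3.134, 0.007]
force: [-0.7, -0.9, -2.5]
opening: 0.0434
t 12.3 pos [ 0.5646 -0.2175  0.0757] F [-0.7 -0.9 -2.5] open 0.0434
to go: mm (at current axes) [ 7.6 -0.5 -4.3] twist [ 0.005  0.005 -0.003]
```

View pics/s4c.png

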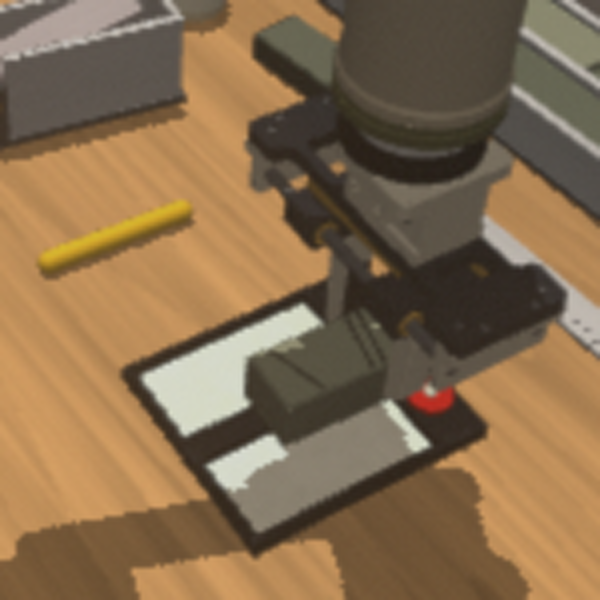

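The stone is level, banded face up, above the red-marked bay. Lowering it.

```bash
python3 -m pendant '[{"translation":[7,0,0],"twist":[0,0,0],"grip":-1},{"translation":[0,0,15],"twist":[0,0,0],"grip":-1},{"translation":[0,0,15],"twist":[0,0,0],"grip":-1},{"translation":[0,0,12],"twist":[0,0,0],"grip":-1},{"translation":[0,0,6],"twist":[0,0,0],"grip":-1},{"translation":[0,0,0],"twist":[0,0,0],"grip":-1},{"translation":[0,0,0],"twist":[0,0,0],"grip":-1},{"translation":[0,0,0],"twist":[0,0,0],"grip":-1},{"translation":[0,0,0],"twist":[0,0,0],"grip":-1},{"translation":[0,0,0],"twist":[0,0,0],"grip":-1}]'
python3 - <<'E'
from h import *
D[2]=.0145
go(D,ori(YT))
E
```

```text
t: 13.35
tool_pos: [0.5595, -0.2181, 0.0267]
orientation: [0.115, 3.129, 0.004]
force: [0.7, 0.1, -2.8]
opening: 0.0436
t 13.35 pos [ 0.5595 -0.2181  0.0267] F [ 0.7  0.1 -2.8] open 0.0436
to go: mm (at current axes) [ 2.7  0.4 12.2] twist [ 0.003  0.01  -0.003]
```

```bash
python3 -m pendant '[{"translation":[2,0,3],"twist":[0,0.01,0],"grip":-1},{"translation":[0,0,3],"twist":[0,0,0],"grip":-1},{"translation":[0,0,3],"twist":[0,0,0],"grip":-1},{"translation":[0,0,0],"twist":[0,0,0],"grip":-1},{"translation":[0,0,0],"twist":[0,0,0],"grip":-1},{"translation":[0,0,0],"twist":[0,0,0],"grip":-1},{"translation":[0,0,0],"twist":[0,0,0],"grip":-1},{"translation":[0,0,0],"twist":[0,0,0],"grip":-1},{"translation":[0,0,0],"twist":[0,0,0],"grip":-1},{"translation":[0,0,0],"twist":[0,0,0],"grip":-1}]'
python3 - <<'E'
from h import *
D[2]=.0145
go(D,ori(YT))
p,d=snap('side','s5'); cv2.imwrite('pics/s5c.png',cv2.resize(cv2.imread('pics/s5.png')[190:300,290:430],None,fx=5,fy=5,interpolation=cv2.INTER_CUBIC))
E
```

```text
t: 14.35
tool_pos: [0.5581, -0.2182, 0.0179]
orientation: [0.115, 3.138, 0.003]
force: [-1.0, -0.3, -2.0]
opening: 0.0435
t 14.35 pos [ 0.5581 -0.2182  0.0179] F [-1.  -0.3 -2. ] open 0.0435
to go: mm (at current axes) [1.2 0.6 3.4] twist [ 0.002  0.001 -0.003]
```

View pics/s5c.png

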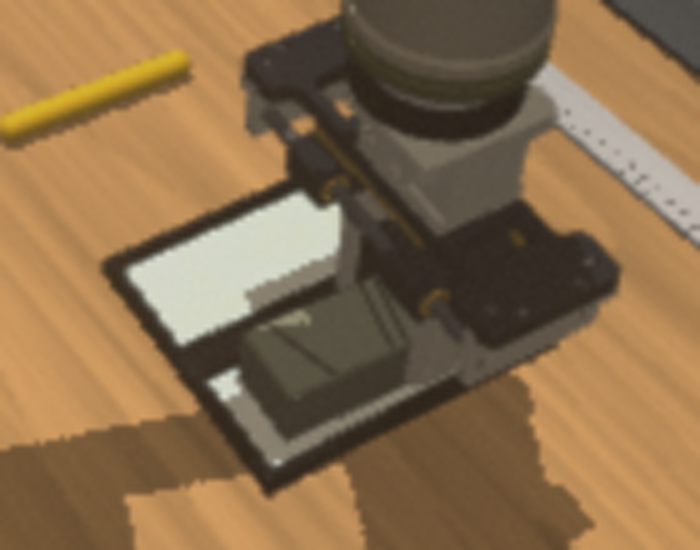

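The stone sits inside the bay's outline just above the floor, with clear margins. Lowering the last millimetres.

```bash
python3 -m pendant '[{"translation":[0,0,1],"twist":[0,0,0],"grip":-1},{"translation":[0,0,1],"twist":[0,0,0],"grip":-1},{"translation":[0,0,1],"twist":[0,0,0],"grip":-1},{"translation":[0,0,0],"twist":[0,0,0],"grip":-1},{"translation":[0,0,0],"twist":[0,0,0],"grip":-1},{"translation":[0,0,0],"twist":[0,0,0],"grip":-1},{"translation":[0,0,0],"twist":[0,0,0],"grip":-1},{"translation":[0,0,0],"twist":[0,0,0],"grip":-1},{"translation":[0,0,0],"twist":[0,0,0],"grip":-1},{"translation":[0,0,0],"twist":[0,0,0],"grip":-1}]'
```

```text
t: 15.4
tool_pos: [0.5583, -0.2183, 0.0149]
orientation: [0.115, 3.138, 0.003]
force: [-0.0, 0.3, -1.6]
opening: 0.0437
```

```bash
python3 -m pendant '[{"translation":[0,0,1],"twist":[0,0,0],"grip":-1},{"translation":[0,0,0],"twist":[0,0,0],"grip":-1},{"translation":[0,0,0],"twist":[0,0,0],"grip":-1},{"translation":[0,0,0],"twist":[0,0,0],"grip":-1},{"translation":[0,0,0],"twist":[0,0,0],"grip":-1},{"translation":[0,0,0],"twist":[0,0,0],"grip":-1},{"translation":[0,0,0],"twist":[0,0,0],"grip":-1},{"translation":[0,0,0],"twist":[0,0,0],"grip":-1},{"translation":[0,0,0],"twist":[0,0,0],"grip":-1},{"translation":[0,0,0],"twist":[0,0,0],"grip":-1}]'
```

```text
t: 16.4
tool_pos: [0.5585, -0.2184, 0.0149]
orientation: [0.115, 3.138, 0.003]
force: [-0.2, 0.5, -1.4]
opening: 0.0435
```

```bash
python3 -m pendant '[{"translation":[0,0,2],"twist":[0,0,0],"grip":-1},{"translation":[0,0,0],"twist":[0,0,0],"grip":-1},{"translation":[0,0,0],"twist":[0,0,0],"grip":-1},{"translation":[0,0,0],"twist":[0,0,0],"grip":-1},{"translation":[0,0,0],"twist":[0,0,0],"grip":-1},{"translation":[0,0,0],"twist":[0,0,0],"grip":-1},{"translation":[0,0,0],"twist":[0,0,0],"grip":-1},{"translation":[0,0,0],"twist":[0,0,0],"grip":-1},{"translation":[0,0,0],"twist":[0,0,0],"grip":-1},{"translation":[0,0,0],"twist":[0,0,0],"grip":-1}]'
```

```text
t: 17.4
tool_pos: [0.5588, -0.2185, 0.0148]
orientation: [0.115, 3.138, 0.002]
force: [-0.8, 0.7, -0.2]
opening: 0.0437
```

z no longer falls and the weight is off the wrist, so the stone is resting on the floor. Opening a little, then rising straight up.

```bash
python3 -m pendant '[{"translation":[0,0,0],"twist":[0,0,0],"grip":0.3},{"translation":[0,0,0],"twist":[0,0,0],"grip":0.3},{"translation":[0,0,0],"twist":[0,0,0],"grip":0.3},{"translation":[0,0,0],"twist":[0,0,0],"grip":0.3},{"translation":[0,0,0],"twist":[0,0,0],"grip":0.3},{"translation":[0,0,-15],"twist":[0,0,0],"grip":0.3},{"translation":[0,0,-25],"twist":[0,0,0],"grip":0.3},{"translation":[0,0,-40],"twist":[0,0,0],"grip":0.3},{"translation":[0,0,-40],"twist":[0,0,0],"grip":0.3},{"translation":[0,0,-40],"twist":[0,0,0],"grip":0.3}]'
python3 -m pendant '[{"translation":[20,20,-10],"twist":[0,0,0],"grip":0.3},{"translation":[20,35,0],"twist":[0,0,0],"grip":0.3},{"translation":[20,35,0],"twist":[0,0,0],"grip":0.3},{"translation":[20,35,0],"twist":[0,0,0],"grip":0.3},{"translation":[20,35,0],"twist":[0,0,0],"grip":0.3},{"translation":[0,0,0],"twist":[0,0,0],"grip":0.3},{"translation":[0,0,0],"twist":[0,0,0],"grip":0.3},{"translation":[0,0,0],"twist":[0,0,0],"grip":0.3},{"translation":[0,0,0],"twist":[0,0,0],"grip":0.3},{"translation":[0,0,0],"twist":[0,0,0],"grip":0.3}]'
python3 - <<'E'
from h import *
p,d=snap('side','s6'); 
a=cv2.resize(cv2.imread('pics/s6.png')[190:300,290:430],None,fx=2.8,fy=2.8,interpolation=cv2.INTER_CUBIC)
snap('top','t6'); b=cv2.resize(cv2.imread('pics/t6.png')[155:265,255:395],None,fx=2.8,fy=2.8,interpolation=cv2.INTER_CUBIC)
cv2.imwrite('pics/f.png',np.hstack([a,b]))
for u in [(362,205),(373,210),(373,200),(373,220)]: print(u,world('top',np.load('pics/t6.npy'),*u).round(4))
E
```

```text
t: 18.4
tool_pos: [0.5543, -0.2167, 0.1765]
orientation: [-0.115, -3.13, -0.01]
force: [0.8, -1.0, 0.7]
opening: 0.0607
t: 19.4
tool_pos: [0.4706, -0.0497, 0.2085]
orientation: [0.12, 3.12, -0.005]
force: [-0.3, -0.2, 0.1]
opening: 0.0605
(362, 205) [ 0.5586 -0.1772  0.0105]
(373, 210) [ 0.5378 -0.2127  0.0386]
(373, 200) [ 0.573  -0.2131  0.0372]
(373, 220) [ 0.503  -0.2126  0.0368]
```

View pics/f.png

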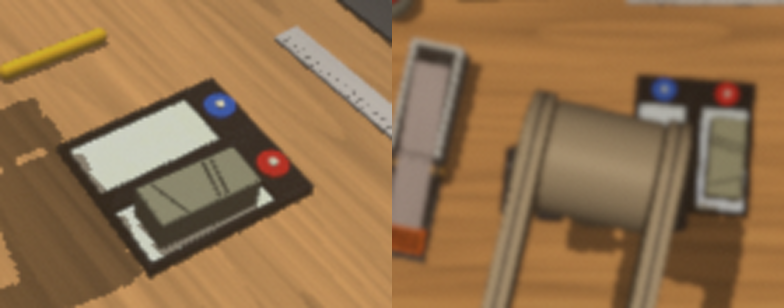

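The stone lies flat in the red-marked bay, banded face up. Its top is at about 37–38 mm (4 + 34 expected), with floor showing around it, and the arm is clear.

```bash
python3 -c "
from plant import robot
robot.close_job()"
```

```text
the job is handed in; nothing more can be done
```

The job is done and handed in; the robot's clock read about 19.5 s of the 54 s allowed. I pressed the orange tab down to its stop, which showed as 38 N with the fingertips at 20 mm, and the stone tipped up. I then gripped the stone on the slope, lifted and levelled it, lowered it into the red-marked bay until it touched, let go and drew clear.

- **Placement:** the last pictures show the stone banded face up, with white floor visible around it.
- **Flatness:** its top measured 37–39 mm at three points along its length, against the 38 mm expected.
- **Other things:** I touched none of the bystanders; the last crops show only the crayon and part of the rule, both where they were.
- **Failures:** none of the checks failed. The tool drifted a few millimetres sideways during moves, and I corrected that before the grasp and the placing.

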